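# Load a tube bracket into the bench spot welder and hold its lever on the third click

## Robot

A 7-joint arm with a two-finger parallel gripper is mounted at the origin on the work surface. World frame = base frame: x ahead of the robot, y to its left, z up, the work surface at z = 0. Lengths are in m, angles in rad, forces in N, time in s.
With the tool pointing down it reaches from about 0.4 to 0.9 m from the base axis. Payload 5.6 kg.
Tool frame: the origin (TCP) lies midway between the tips of the shut fingers; the grasp point (between the pads) lies 19 mm behind it; y points along the fingers, z is the direction in which the jaws open and shut, and the axes are right-handed (so a half turn about y gives the same grasp; the last joint's range is limited). The gripper opens to 92 mm and grips with 3 to 60 N. Pads are 20 mm wide; open, the fingers measure 128 mm over their backs; the gripper's body (75 mm by 189 mm) begins 69 mm behind the grasp point.
Start: joints at [1.29, 0.468, -0.012, 1.603, 0.006, 1.071, -0.056], TCP at [0.153, -0.632, 0.215] pointing down, gripper open.
Joint ranges: [-2.53, 2.53], [-0.31, 2.02], [-1.57, 1.55], [0.28, 2.44], [-1.29, 4.43], [0.15, 1.84], [-2.92, 2.92]. Speed limits (rad/s): [2.57, 2.57, 3.14, 3.14, 3.14, 3.14, 3.14].

## Interface

Orientations are given as a 3x3 rotation matrix whose columns are the frame's x, y, z axes.
In Python, from station import env, effector, solver, viewer, workorder, search_frame, tip_of gives the robot as it stands. Calls block until the motion is done:
- env.reach(position, orientation): joint-space move of the TCP to a pose.
- env.movel(position, frame=None, rate=0.15): straight line of the TCP; frame=None keeps the orientation; rate is the mean speed in m/s.
- env.goto_joints(angles): joint-space move.
- effector.release() and effector.grasp(squeeze=None): open the fingers fully, or close them until they stop; squeeze is the grip in N (None keeps the last).
- env.pause(seconds).
- solver.inverse_kinematics(position, orientation): joint angles nearest the present ones, or None.
- env.sense(): the state.
- viewer.read_camera(name): name is "side" or "top"; returns (picture, depth): 480x640x3 uint8, red, green, blue; 480x640 float32, m along the optical axis (not along the pixel's ray), 0 where there is no reading.
- viewer.camera_info(name): a dict with "intrinsics" (3x3 intrinsics, pixels), "dist_coeffs" ([k1, k2, p1, p2, k3] as OpenCV has them; the pictures are not rectified), "eye" and "rotation" of the camera in the world. Camera axes: x right, y up, looking along -z (the intrinsics and any distortion apply to the point x, -y, -z); pixel columns grow to the right and rows downward; lengths in m; the calibration is good to about 2 mm. A picture is of the moment at which its call begins. camera_info takes no time and is no camera call.
A pose or a line that the arm cannot do raises env.PlanningError and nothing moves.
- workorder.finish_job(): hands the job in, once; it reports no verdict.
Trained networks look in the newest picture that a camera, given by its name, has taken for a name from the list of things; names that differ only in an ending like _2 or _b are one class to them, and where a whole thing is asked for, a point or a joint stands for the part that bears it (a point fixed in the world has none). Each returns a list of dicts, best first, with "score" (0 to 1); they miss things now and then, are a little off and sometimes report something else, mostly with a low value. They report only what shows in the picture. A call takes as long as a camera call.
- search_frame(camera, name): "at" ([x, y, z] in m, in world coordinates, good to about 4 mm: the middle of the surface that is visible of it).
- tip_of(camera, name): "at" ([x, y, z] in m, in world coordinates, good to about 4 mm: a listed point, or the origin of a listed thing).
The state is a dict: "t": time; "joint_positions": joint angles; "joint_velocities": joint speeds; "tau": joint torques, N m; "ee_pos": TCP position; "tcp_rot": TCP orientation; "wrist_force": force on the tool from outside, world axes, zero at the start; "moment": the same for the moment, N m; "gripper_width": finger opening in m.
Only numpy, scipy, OpenCV 4.12 (cv2) and the standard library are available. Lean on these libraries where they do the work, as an engineer would, in place of code of your own. Each camera call takes 0.05 s, during which the arm holds its last target.

## Task

A flat strap is already clamped in the bench spot welder: lay the loose tube bracket in from the front, tube end on the work rest, tang lapped squarely over the strap with its dark punch mark right under the upper electrode, and let go of it. Then press the spring-return hand lever down past its first two clicks to the third, bottom one, and finish the program while still holding it down there, so that the electrode stays clamped on the tang. Do not bring the lever down before the bracket is in, and leave everything else on the table where it is.

Things in the scene. Friction and masses are not known exactly. Their poses are not given: they have to be found in the camera images.
- welder: Green bench spot welder, fixed; origin on the table under the electrode axis, +x from the open throat (robot side) back to the column, +y to its left. In mm: grey base x -140 to 230, y -75 to 75; head overhanging the electrodes x -30 to 175, y -45 to 90, z 200 to 300; transformer cabinet x 105 to 225, up to z 155.
- work_rest (a point): Centre of the top of the work rest, a brown pad 45 x 60 mm in front of the electrodes (welder x -115), 93 mm above the table, level with the strap's top.
- weld_point (a point): Point on the strap's top face on the electrode axis, 93 mm above the table; same axes as the welder. The upper electrode's tip (9 mm across) waits 24 mm above it, 20 mm above a laid tang; its 23 mm holder and 36 mm block are above that. Strap: 40 mm wide in x, 3 thick, from y -55 to +150; red-headed clamp on it at y 97 to 147, 30 mm high.
- electrode: Upper copper electrode, sprung: it is brought down by the lever, meets a laid tang between the first and second click and is then pressed on it with up to 15 N. Origin coincides with the welder's origin while the lever is up and goes down with it.
- lever (a joint): Hand lever angle, rad: 0 up (rest), clicks at 0.2, 0.4 and 0.6 (third), hard stop at 0.63. Hinge axis = welder x through lever_pivot; it points to welder -y (right), 0.25 rad above level at 0, 0.35 below at the third click. The spring returns it to 0 when let go; 3 to 16 N down at the grip moves it (easing into each click), 13 N holds it at the third.
- lever_pivot (a point): Lever pivot, on the head's front face: x -41, y +65, z 250 mm in the welder's frame; same axes as the welder.
- lever_grip (a point): Centre of the black rubber grip, on its axis, 270 mm from the pivot (grip 27 mm diameter, from 220 to 320 mm). It moves with the lever in an arc about the pivot, in the plane x = -41 mm of the welder; starts about 317 mm above the table, 157 mm at the third click.
- bracket_grip (a point): Loose bracket, 0.2 kg: centre of its 25 x 25 mm square tube stub, 60 mm tall, standing on one end of a flat tang 145 x 30 x 4 mm. This point is 34 mm above the bracket's underside; its +x runs along the tang away from the tube, z up. The tang reaches from x -12.5 to +132.5 mm.
- bracket_mark (a point): Dark punch mark on the tang's top face (4 mm above its underside), on its centre line, 115 mm from the tube's centre in +x.
- tape_roll: Grey tape roll lying flat, 96 mm diameter, 48 high; origin at centre of underside. Leave alone. It and the bracket may be in each other's place.
- mug: Blue mug, 80 mm diameter, 92 high. Leave alone.
- wrench: Wrench lying on the table. Leave alone.
- brush: Brush lying on the table. Leave alone.
- tip_jar: Glass jar, 60 mm diameter, 85 high. Leave alone.
- magnet: Red L-shaped welding magnet, 85 x 115 x 16 mm. Leave alone.

How it is judged:
On the way, in this order (a step that is already met when the one before it is completed fails the run):
1. the bracket lies in the welder, mark under the electrode, let go, lever still up (horizontal distance between bracket_mark and weld_point below 0.008 m and z of bracket_mark in the frame of weld_point between 0.001 and 0.008 m and angle between bracket_grip's own z axis and vertical below 0.06 rad and angle between the x axis of bracket_grip and the x axis of weld_point, either way round below 0.15 rad and contact force between the fingers and bracket below 0.2 N and value of joint lever below 0.05 rad), for 0.3 s.
2. the lever is held on its third click with the electrode on the tang (value of joint lever above 0.56 rad and contact force between electrode and bracket above 5 N and contact force between any of the fingers, the arm and welder above 3 N), for 0.5 s.
At the end, for the whole second after the job is handed in: Robot holds the lever on the third click (joint over 0.56 rad, at rest, pushed with over 3 N); electrode presses the tang with over 5 N; bracket flat on strap and rest, not touched by the fingers, mark within 8 mm of the electrode axis, tang within 0.15 rad of square (all of step 2 and horizontal distance between bracket_mark and weld_point below 0.008 m and z of bracket_mark in the frame of weld_point between 0.001 and 0.008 m and angle between bracket_grip's own z axis and vertical below 0.06 rad and angle between the x axis of bracket_grip and the x axis of weld_point, either way round below 0.15 rad and velocity of joint lever below 0.1 rad/s and contact force between the fingers and bracket below 0.2 N); the arm keeps its last pose, push and grip.
It fails at once if the lever brought down with no bracket under the electrode (value of joint lever above 0.12 rad and horizontal distance between bracket_mark and weld_point above 0.02 m).
It fails at once if a bystander was disturbed (moved more than 25 mm) (distance of any of tape_roll, mug, wrench, brush, tip_jar, magnet from where it was at the start of the episode above 0.025 m).
It also fails if it takes over 64 s, if anything falls off the work surface, if the arm or the gripper's body presses on something with over 40 N, if the wrist force passes 120 N, or if a joint passes its speed limit or range.

## Working session

There is one attempt and no reset: what is moved stays moved. The work goes in short steps, each a Python script; the robot and the scene stay as the last script left them, time stands still between calls to the robot, and variables do not carry over. Pictures are saved under pics/ and viewed, and the job is handed in when it is done.

```bash
mkdir -p pics; ls; python3 - <<'E'
from station import env, effector, solver, viewer, workorder, search_frame, tip_of
import cv2, numpy as np
s=env.sense(); print(s['t'],s['ee_pos'],s['tcp_rot'],s['gripper_width'])
for c in ('side','top'):
    p,d=viewer.read_camera(c); cv2.imwrite(f'pics/{c}0.png',p[:,:,::-1]); np.save(f'pics/{c}0d.npy',d)
    i=viewer.camera_info(c); print(c,i)
    for n in ('welder','weld_point','work_rest','lever_pivot','lever_grip','bracket_grip','bracket_mark','tape_roll'):
        r=tip_of(c,n); print(n,[(np.round(q['at'],4).tolist(),round(q['score'],2)) for q in r[:2]])
E
```

```text
pics
0.0 [ 0.15288725 -0.63115621  0.21362691] [[-9.71888611e-01 -5.37236876e-04  2.35440521e-01]
 [-2.35441102e-01  1.69523969e-03 -9.71887140e-01]
 [ 1.23005496e-04 -9.99998419e-01 -1.77407179e-03]] 0.09182846141959079
side {'intrinsics': array([[447.4936672 ,   0.        , 316.34197988],
       [  0.        , 447.4936672 , 239.01962979],
       [  0.        ,   0.        ,   1.        ]]), 'dist_coeffs': array([-0.10976763,  0.        ,  0.        ,  0.        ,  0.        ]), 'eye': array([ 0.43016378, -1.21252174,  0.8604595 ]), 'rotation': array([[ 0.99833446,  0.00812934, -0.05711584],
       [-0.05381499,  0.48800502, -0.87118026],
       [ 0.02079069,  0.87280296,  0.48762971]])}
welder [([0.5808, -0.0964, -0.0019], 0.8)]
weld_point [([0.5833, -0.0998, 0.0922], 0.58), ([0.4685, -0.1011, 0.0963], 0.52)]
work_rest [([0.4689, -0.0992, 0.0954], 0.83), ([0.5388, -0.0273, 0.2463], 0.59)]
lever_pivot [([0.5366, -0.0277, 0.249], 0.97), ([0.5847, -0.0969, -0.0002], 0.63)]
lever_grip [([0.5413, -0.2922, 0.3176], 0.89)]
bracket_grip [([0.4681, 0.4062, 0.0343], 0.49)]
bracket_mark [([0.
[... 323 characters left out ...]
     ,  0.        ,  0.        ,  0.        ]), 'eye': array([ 0.418321  , -0.05980486,  1.50090646]), 'rotation': array([[-0.02641615,  0.99647908, -0.07957159],
       [-0.99949478, -0.02773555, -0.01552172],
       [-0.01767404,  0.07912136,  0.9967083 ]])}
welder [([0.5777, -0.0944, 0.0018], 0.81)]
weld_point [([0.5784, -0.0976, 0.0904], 0.82)]
work_rest []
lever_pivot [([0.5418, -0.0302, 0.2544], 0.91)]
lever_grip [([0.5443, -0.2941, 0.3158], 0.75), ([0.4658, -0.098, 0.1], 0.28)]
bracket_grip [([0.5832, -0.0955, 0.0011], 0.59), ([0.4676, -0.0991, 0.0972], 0.51)]
bracket_mark [([0.5845, 0.4298, 0.0036], 0.89)]
tape_roll [([0.5461, 0.2571, 0.0001], 0.93), ([0.7185, 0.1881, 0.0036], 0.72)]
```

View pics/side0.png

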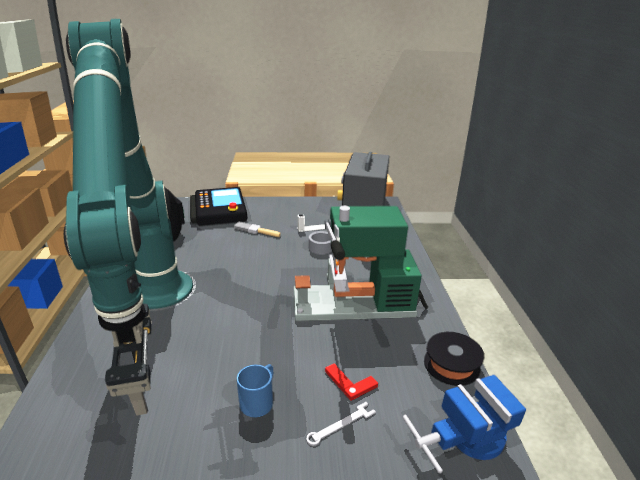

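View pics/top0.png

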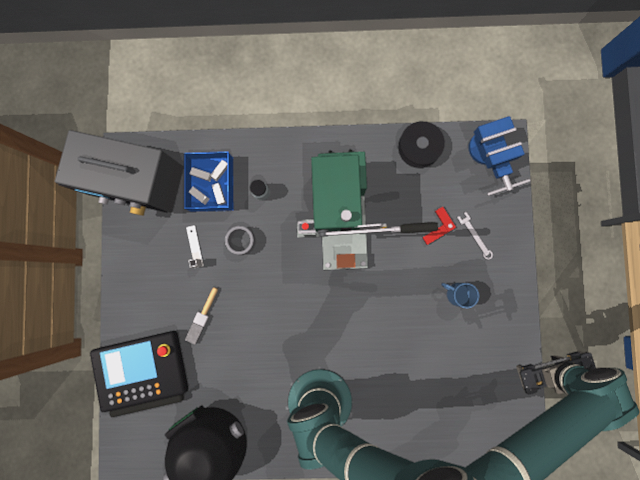

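The side picture shows the welder near (360,270), with the lever up and its grip near (337,250). The bracket is behind it near (310,225). The top picture shows the bracket with its tube at about (195,262) and its tang reaching up to (191,227), the tape roll at (239,240) and the brush at (203,315). I'll measure the bracket and welder yaw from depth.

```bash
cat > h.py <<'E'
import numpy as np, cv2
from station import env, effector, solver, viewer, workorder, search_frame, tip_of
def cloud(c,d):
    i=viewer.camera_info(c); K=i['intrinsics']; v,u=np.mgrid[0:480,0:640]
    n=cv2.undistortPoints(np.stack([u.ravel(),v.ravel()],1).astype(np.float64)[:,None],K,np.array(i['dist_coeffs']))[:,0]
    z=d.ravel().astype(float); P=np.stack([n[:,0]*z,-n[:,1]*z,-z],1)
    W=P@i['rotation'].T+i['eye']; W[z==0]=np.nan
    return W.reshape(480,640,3)
def onplane(c,uv,h):
    i=viewer.camera_info(c); n=cv2.undistortPoints(np.array(uv,float).reshape(-1,1,2),i['intrinsics'],np.array(i['dist_coeffs']))[:,0]
    r=np.c_[n[:,0],-n[:,1],-np.ones(len(n))]@i['rotation'].T; e=i['eye']
    return e+r*((h-e[2])/r[:,2])[:,None]
E
python3 - <<'E'
from h import *
d=np.load('pics/top0d.npy'); W=cloud('top',d); p=cv2.imread('pics/top0.png')
def rep(m,name):
    q=W[m]; r=cv2.minAreaRect(q[:,:2].astype(np.float32)); print(name,len(q),np.round(r[0],4),np.round(r[1],4),round(r[2],2),'zmed',np.round(np.nanmedian(q[:,2]),4))
v,u=np.mgrid[0:480,0:640]
box=lambda a,b,c,e:(u>=a)&(u<=b)&(v>=c)&(v<=e)
z=W[:,:,2]
B=box(180,212,218,272)
print('table z',np.nanmedian(W[280:300,240:300,2]))
br=p.astype(int).min(2)>150
rep(B&br&(z<0.02),'tang bright'); rep(B&(z>0.04),'tube top')
R=box(320,372,230,272); rep(R&(z>0.075)&(z<0.11)&(p[:,:,2].astype(int)>p[:,:,0]+40),'rest brown')
rep(box(310,375,230,275)&(z<0.05)&(z>0.008),'base')
rep(box(305,375,140,240)&(z>0.285)&(z<0.31),'head')
a=cv2.resize(p[210:280,170:250],None,fx=8,fy=8,interpolation=cv2.INTER_CUBIC);cv2.imwrite('pics/ztop_b.png',a)
a=cv2.resize(p[200:280,290:390],None,fx=7,fy=7,interpolation=cv2.INTER_CUBIC);cv2.imwrite('pics/ztop_w.png',a)
s=cv2.imread('pics/side0.png')
a=cv2.resize(s[195:330,285:425],None,fx=4.4,fy=4.4,interpolation=cv2.INTER_CUBIC);cv2.imwrite('pics/zside.png',a)
E
```

```text
table z -0.0003117042445981433
tang bright 317 [0.5434 0.4226] [0.1285 0.0471] 3.97 zmed 0.0031
tube top 73 [0.4726 0.4073] [0.0244 0.0267] 10.27 zmed 0.0632
rest brown 245 [ 0.4664 -0.0977] [0.0581 0.0424] 88.41 zmed 0.0923
base 1284 [ 0.5002 -0.0896] [0.1368 0.2079] 1.77 zmed 0.025
head 3487 [ 0.6451 -0.09  ] [0.2214 0.1716] 1.3 zmed 0.2998
```

View pics/ztop_b.png

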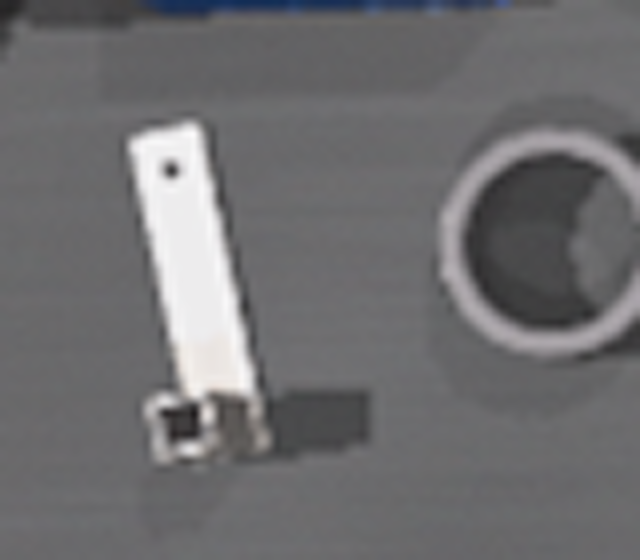

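View pics/ztop_w.png

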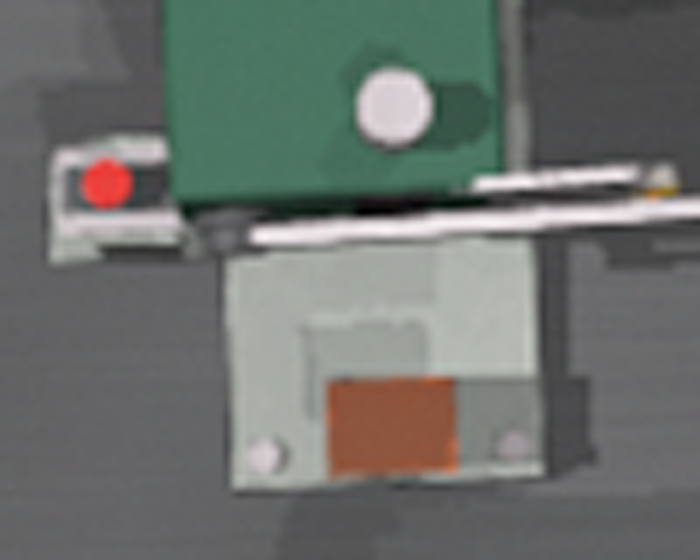

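View pics/zside.png

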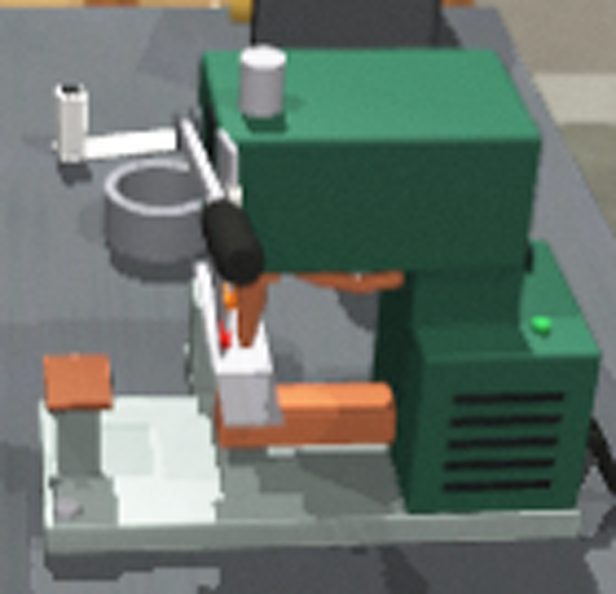

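```bash
python3 - <<'E'
from h import *
from scipy.spatial.transform import Rotation as Ro
from scipy.optimize import least_squares
def zb(x,y): return [(x+.5)/8-.5+170,(y+.5)/8-.5+210]
def zw(x,y): return [(x+.5)/7-.5+290,(y+.5)/7-.5+200]
m=onplane('top',[zb(171,169)],.004)[0]; t=onplane('top',[zb(181,426)],.064)[0]
print('mark',m,'tube',t,'dist',np.linalg.norm((m-t)[:2]),'yaw',np.arctan2(*(m-t)[1::-1]))
e=onplane('top',[zb(131,140),zb(180,385),zb(203,125),zb(255,370)],.004)
for a,b in((0,1),(2,3)): q=e[a]-e[b]; print('tang edge yaw',np.arctan2(q[1],q[0]))
f=onplane('top',[zw(232,488),zw(545,474),zw(228,255),zw(532,240)],.025); print('base corners',f.round(4))
for a,b in((0,1),):q=f[a]-f[b];print('front yaw',np.arctan2(-q[0],q[1]))
for a,b in((2,0),(3,1)):q=f[a]-f[b];print('side yaw',np.arctan2(q[1],q[0]))
h=onplane('top',[zw(172,200),zw(497,187)],.300);q=h[0]-h[1];print('head',h,np.arctan2(-q[0],q[1]),q)
r=onplane('top',[zw(329,378),zw(457,377),zw(329,472),zw(457,470)],.093);print('rest',r.mean(0),r)
# fresh net
M=[];L={'weld_point':(0,0),'work_rest':(-.115,0),'lever_pivot':(-.041,.065),'lever_grip':(-.041,.065-.27*np.cos(.25)),'welder':(0,0)}
H={'weld_point':.093,'work_rest':.093,'lever_pivot':.25,'lever_grip':.317,'welder':0}
for k in range(2):
  for c in('side','top'):
    viewer.read_camera(c)
    for n in L:
        for q in tip_of(c,n):
            if abs(q['at'][2]-H[n])<.015 and q['score']>.5: M.append((L[n],q['at'][:2],n));break
    for n in('bracket_mark','bracket_grip'):
        print(c,n,[(np.round(q['at'],4).tolist(),round(q['score'],2)) for q in tip_of(c,n)[:1]])
def fun(x):
    c,s=np.cos(x[2]),np.sin(x[2])
    return np.concatenate([[x[0]+c*l[0]-s*l[1]-w[0],x[1]+s*l[0]+c*l[1]-w[1]] for l,w,_ in M])
o=least_squares(fun,[.58,-.097,0],loss='soft_l1',f_scale=.005);print(o.x,len(M))
for mm,rr in zip(M,o.fun.reshape(-1,2)):print(mm[2],(rr*1000).round(1))
print(env.sense()['t'])
E
```

```text
mark [0.58704143 0.43070111 0.004     ] tube [0.47325741 0.40707357 0.064     ] dist 0.11621129313885313 yaw 0.20474281992239465
tang edge yaw 0.19540953723519938
tang edge yaw 0.20531249774968993
base corners [[ 0.441  -0.0234  0.025 ]
 [ 0.4437 -0.1744  0.025 ]
 [ 0.5539 -0.0244  0.025 ]
 [ 0.557  -0.1719  0.025 ]]
front yaw 0.017908062649101452
side yaw -0.008634875942073654
side yaw 0.021593205557181104
head [[ 0.55106434 -0.00939363  0.3       ]
 [ 0.55258472 -0.13793853  0.3       ]] 0.011827076078660586 [-0.00152038  0.1285449   0.        ]
rest [ 0.46726142 -0.09998321  0.093     ] [[ 0.48935184 -0.07113945  0.093     ]
 [ 0.48820152 -0.13011792  0.093     ]
 [ 0.44607516 -0.06991231  0.093     ]
 [ 0.44541715 -0.12876317  0.093     ]]
side bracket_mark []
side bracket_grip [([0.4719, 0.4088, 0.0338], 0.75)]
top bracket_mark [([0.5849, 0.4308, 0.0031], 0.64)]
top bracket_grip [([0.4741, 0.4099, 0.0313], 0.65)]
side bracket_mark [([0.5877, 0.4311, 0.0033], 0.49)]
side bracket_grip [([0.5409, -0.293, 0.3122], 0.65)]
top bracket_mark [([0.5832, 0.4297, 0.0034], 0.63)]
top bracket_grip [([0.4759, 0.4081, 0.0334], 0.69)]
[ 0.58166197 -0.09658962  0.01383999] 18
weld_point [-0.5  2.5]
work_rest [-3.5  0.6]
lever_pivot [ 3.3 -2.2]
lever_grip [ 0.5 -2.9]
welder [-0.4  2.4]
weld_point [2.3 3.1]
work_rest [2.3 1.5]
lever_pivot [-1.4  0.7]
lever_grip [-4.7 -3.3]
welder [ 1.9 -4.3]
weld_point [0.5 1. ]
lever_pivot [-2.8 -2.2]
lever_grip [ 4.3 -2.1]
weld_point [0.7 2.5]
work_rest [-1.   1.7]
lever_pivot [-1.4  0.4]
lever_grip [-1.  -0.1]
welder [ 1.1 -0.5]
2.5
```

Bracket: tube at (0.4735, 0.4075), mark at (0.587, 0.4305), 116 mm apart against 115 stated, yaw 0.20. Welder: electrode axis at about (0.582, −0.098), yaw about 0.013. Next I'll check IK.

```bash
cat >> h.py <<'E'
WP=np.array([.582,-.0978]); WY=.013
def down(yaw,sg):   # jaws open along y axis of yawed frame
    y=np.array([0,0,-1.]); z=sg*np.array([-np.sin(yaw),np.cos(yaw),0]); return np.stack([np.cross(y,z),y,z],1)
def wxy(x,y):
    c,s=np.cos(WY),np.sin(WY); return WP+np.array([c*x-s*y,s*x+c*y])
E
python3 - <<'E'
from h import *
for sg in(1,-1):
  for nm,p,yaw in(('wp1',(.40,-.2,.5),0),('aboveb',(.4735,.4075,.25),.2),('b',(.4735,.4075,.022),.2),('front',(*wxy(-.25,0),.2),WY),('in',(*wxy(-.115,0),.125),WY)):
    q=solver.inverse_kinematics(np.array(p),down(yaw,sg)); print(sg,nm,None if q is None else np.round(q,2))
for sg in(1,-1):
  for nm,z in(('g',.4),('g',.317),('g',.157)):
    q=solver.inverse_kinematics(np.array((*wxy(-.041,-.195),z-.019)),down(WY+np.pi/2,sg)); print('lev',sg,nm,None if q is None else np.round(q,2))
E
```

```text
1 wp1 [ 1.04 -0.02 -0.62  1.58 -0.01  1.58  1.99]
1 aboveb [ 0.04  0.8  -1.32  1.58  0.79  1.39  0.41]
1 b [ 0.04  1.23 -1.34  1.73  1.26  1.3   0.16]
1 front [ 1.03 -0.   -0.8   2.25 -0.    0.89  1.81]
1 in [ 0.84  0.45 -0.84  2.05  0.46  0.83  1.31]
-1 wp1 [ 0.74 -0.03 -0.34  1.59 -0.01  1.58 -1.17]
-1 aboveb [-0.76  0.39 -0.01  1.63  0.    1.12 -2.14]
-1 b [-0.29  0.79 -0.67  1.75  0.64  0.83 -2.63]
-1 front [ 0.71 -0.02 -0.49  2.27 -0.01  0.89 -1.34]
-1 in [ 0.46  0.34 -0.38  2.07  0.18  0.76 -1.58]
lev 1 g [ 0.42  0.3   0.03  1.47 -0.01  1.37 -2.68]
lev 1 g [ 0.38  0.34  0.07  1.6  -0.03  1.21 -2.67]
lev 1 g [ 0.31  0.5   0.17  1.76 -0.1   0.89 -2.6 ]
lev -1 g [ 0.79  0.34 -0.47  1.44  0.16  1.39  0.33]
lev -1 g [ 0.79  0.39 -0.47  1.57  0.18  1.23  0.3 ]
lev -1 g [ 0.78  0.55 -0.45  1.73  0.29  0.93  0.22]
```

```bash
python3 - <<'E'
from h import *
s=env.sense(); env.movel(s['ee_pos']+[0,0,.3],rate=.35)
env.reach(np.array((.40,-.2,.5)),down(0,-1))
env.reach(np.array((.4735,.4075,.20)),down(.2,-1))
s=env.sense(); print(s['t'],s['ee_pos'],s['joint_positions'].round(2))
env.movel(np.array((.4735,.4075,.021)),rate=.12)
s=env.sense(); print(s['t'],s['ee_pos'],s['wrist_force'])
p,d=viewer.read_camera('top');cv2.imwrite('pics/top1.png',cv2.resize(p[200:290,140:260,::-1],None,fx=6,fy=6))
p,d=viewer.read_camera('side');cv2.imwrite('pics/side1.png',cv2.resize(p[130:270,230:400,::-1],None,fx=4,fy=4))
E
```

```text
7.7417 [0.47466752 0.4065352  0.2003653 ] [-0.19  0.58 -0.81  1.64  0.46  1.11 -2.5 ]
9.3833 [0.473921   0.4079307  0.02180346] [-0.16253929 -0.69189427 -0.37778744]
```

View pics/top1.png

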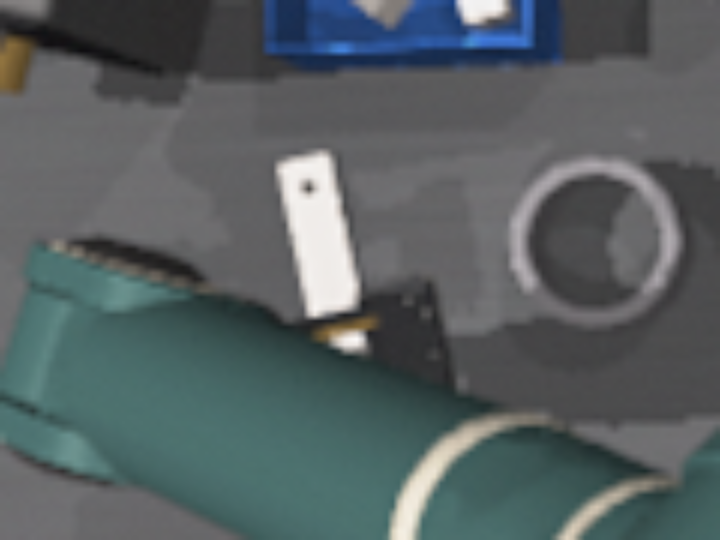

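View pics/side1.png

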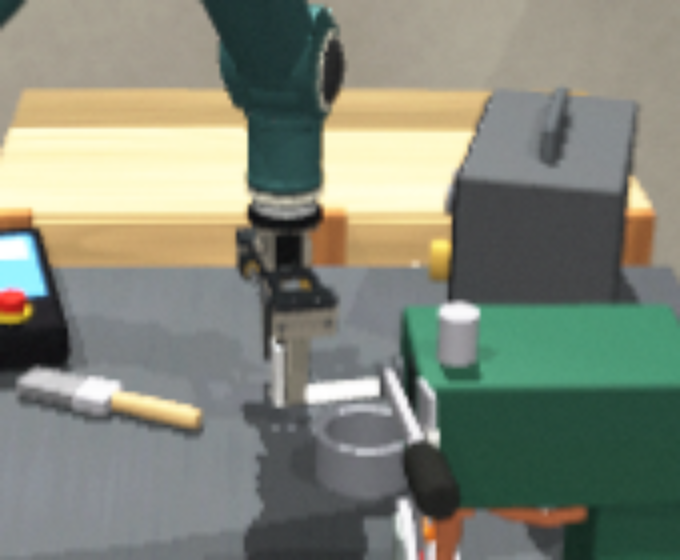

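The top picture shows the tang unmoved, with the mark at about (191,231). In the side picture the fingers straddle the tube at about (302,225). I'll grasp and lift.

```bash
python3 - <<'E'
from h import *
effector.grasp(45)
s=env.sense(); print(s['t'],s['ee_pos'],s['gripper_width'],s['wrist_force'])
env.movel(s['ee_pos']+[0,0,.16],rate=.15)
env.pause(.1)
s=env.sense(); print(s['t'],s['ee_pos'],s['gripper_width'],s['wrist_force'])
for c in('top','side'):
    p,d=viewer.read_camera(c); cv2.imwrite(f'pics/{c}2.png',p[:,:,::-1]); np.save(f'pics/{c}2d.npy',d)
    for n in('bracket_mark','bracket_grip'): print(c,n,[(np.round(q['at'],4).tolist(),round(q['score'],2)) for q in tip_of(c,n)[:1]])
p=cv2.imread('pics/top2.png');cv2.imwrite('pics/top2z.png',cv2.resize(p[200:280,150:250],None,fx=7,fy=7,interpolation=cv2.INTER_CUBIC))
E
```

```text
10.5 [0.4734683  0.40755211 0.02098165] 0.024633510846466422 [-0.04041762 -0.45965932 -1.1266817 ]
11.8167 [0.47301793 0.40709641 0.1798032 ] 0.024845132108978943 [-0.02934629 -0.09410231 -2.70442165]
top bracket_mark [([0.585, 0.4297, 0.1617], 0.58)]
top bracket_grip [([0.4749, 0.411, 0.1904], 0.6)]
side bracket_mark [([0.5884, 0.4316, 0.1616], 0.58)]
side bracket_grip [([0.4688, 0.4073, 0.1932], 0.71)]
```

View pics/top2z.png

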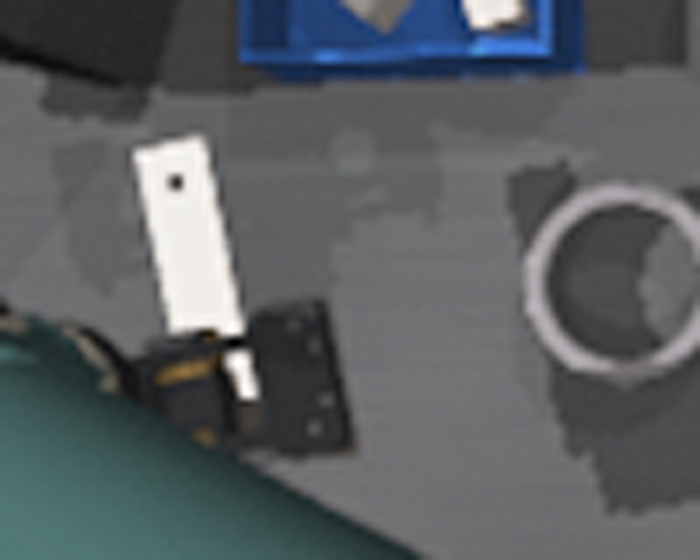

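View pics/side2.png

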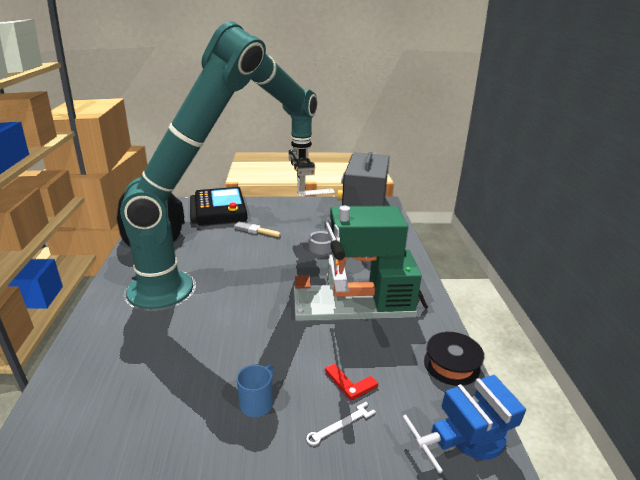

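The bracket is held level, with the mark at zoom (176,182) and its z as expected. Next I compute the in-hand offset and move in front of the welder.

```bash
python3 - <<'E'
from h import *
f=lambda x,y:[(x+.5)/7-.5+150,(y+.5)/7-.5+200]
s=env.sense(); R=s['tcp_rot']; h=.004+s['ee_pos'][2]-.021
m=onplane('top',[f(176,182)],h)[0]; print('mark',m,'tool frame',R.T@(m-s['ee_pos']), 'dxy',np.linalg.norm((m-s['ee_pos'])[:2]),'yaw',np.arctan2(*(m-s['ee_pos'])[1::-1]),'tool yaw',np.arctan2(-R[0,2]*-1,R[1,2]*-1), 'R',R.round(3).tolist())
e=onplane('top',[f(133,155),f(168,330),f(207,138),f(243,333)],h)
for a,b in((0,1),(2,3)): q=e[a]-e[b]; print('edge yaw',np.arctan2(q[1],q[0]))
env.movel(np.array((.36,.25,.25)),down(.1,-1),rate=.2)
env.movel(np.array((*wxy(-.22,0),.19)),down(WY,-1),rate=.25)
env.pause(.1)
s=env.sense(); print(s['t'],s['ee_pos'],s['joint_positions'].round(2),s['wrist_force'],wxy(-.22,0))
for c in('top','side'):
    p,d=viewer.read_camera(c); cv2.imwrite(f'pics/{c}3.png',p[:,:,::-1]); np.save(f'pics/{c}3d.npy',d)
    for n in('bracket_mark',): print(c,n,[(np.round(q['at'],4).tolist(),round(q['score'],2)) for q in tip_of(c,n)[:1]])
p=cv2.imread('pics/top3.png');cv2.imwrite('pics/top3z.png',cv2.resize(p[200:300,290:390],None,fx=6,fy=6,interpolation=cv2.INTER_CUBIC))
p=cv2.imread('pics/side3.png');cv2.imwrite('pics/side3z.png',cv2.resize(p[195:330,265:425],None,fx=4.4,fy=4.4,interpolation=cv2.INTER_CUBIC))
E
```

```text
mark [0.58643622 0.42897244 0.16370969] tool frame [-0.11510052  0.01694709  0.00147539] dxy 0.11510217697317242 yaw 0.18723971392096633 tool yaw 0.20006791255641346 R [[-0.98, -0.0, 0.199], [-0.199, -0.0, -0.98], [0.0, -1.0, 0.0]]
edge yaw 0.1984175270653709
edge yaw 0.18173456329515233
14.975 [ 0.3622277  -0.09978036  0.19017683] [ 0.74  0.07 -0.57  2.22  0.05  0.87 -1.42] [-0.42180781  0.10242895 -3.38591957] [ 0.36201859 -0.10065992]
top bracket_mark [([0.4764, -0.0992, 0.1736], 0.89)]
side bracket_mark [([0.4822, -0.0982, 0.1723], 0.66)]
```

View pics/top3z.png

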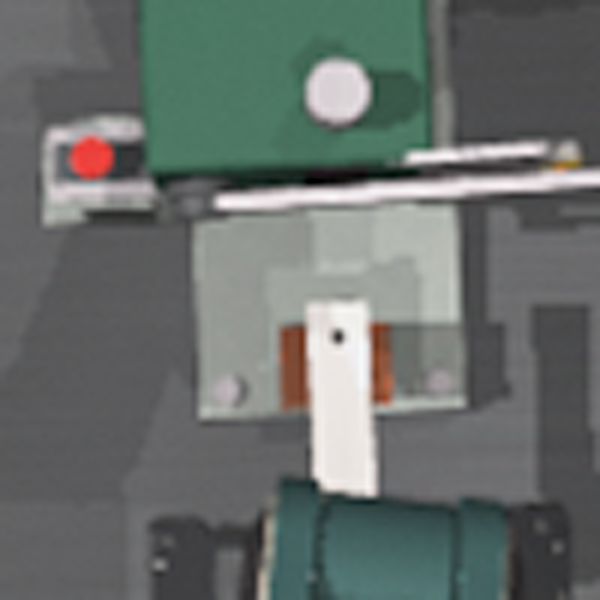

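View pics/side3z.png

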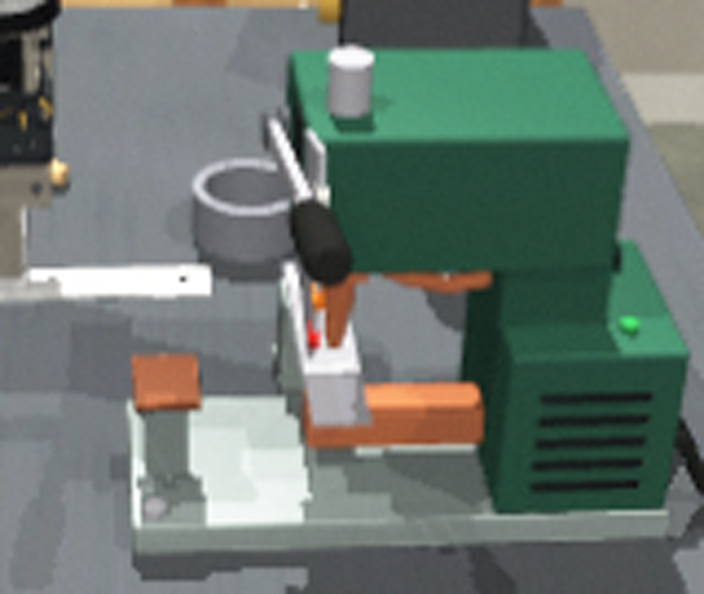

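```bash
python3 - <<'E'
from h import *
f=lambda x,y:[(x+.5)/6-.5+290,(y+.5)/6-.5+200]
g=lambda x,y:[(x+.5)/4.4-.5+265,(y+.5)/4.4-.5+195]
s=env.sense(); p=s['ee_pos'];R=s['tcp_rot']; h=.004+p[2]-.021
m=onplane('top',[f(337.5,337)],h)[0]; m2=onplane('side',[g(182,279)],h)[0]
print(m-p,m2-p,R[:,2])
e=onplane('top',[f(305,303),f(314,485),f(369,303),f(376,490)],h)
for a,b in((0,1),(2,3)): q=e[a]-e[b]; print('edge yaw',np.arctan2(q[1],q[0]))
# electrode tip lower end & rest corners in side
print('tip side',onplane('side',[g(338,346)],.117)); r=onplane('side',[g(135,357),g(195,355),g(137,410),g(200,407)],.093);print('rest side',r.mean(0))
E
```

```text
[ 0.11577156  0.00185379 -0.017     ] [ 0.1120563   0.00246755 -0.017     ] [ 1.38047549e-02 -9.99904696e-01  1.66874518e-04]
edge yaw 0.02027611357495973
edge yaw 0.0063620431861361815
tip side [[ 0.58136081 -0.09618408  0.117     ]]
rest side [ 0.46438528 -0.10143715  0.093     ]
```

```bash
python3 - <<'E'
from h import *
T=np.array((.467,-.0993)); F=down(WY,-1)
zu=.021+.093
env.movel(np.array((.372,-.1005,zu+.009)),F,rate=.12)
env.movel(np.array((*T,zu+.009)),F,rate=.08)
env.pause(.2)
s=env.sense(); print(s['t'],s['ee_pos'],s['wrist_force'])
for c in('top','side'):
    p,d=viewer.read_camera(c); cv2.imwrite(f'pics/{c}4.png',p[:,:,::-1]); np.save(f'pics/{c}4d.npy',d)
p=cv2.imread('pics/top4.png');cv2.imwrite('pics/top4z.png',cv2.resize(p[200:300,290:390],None,fx=6,fy=6,interpolation=cv2.INTER_CUBIC))
p=cv2.imread('pics/side4.png');cv2.imwrite('pics/side4z.png',cv2.resize(p[195:330,285:415],None,fx=4.4,fy=4.4,interpolation=cv2.INTER_CUBIC))
E
```

```text
17.4333 [ 0.46674825 -0.09942704  0.12307698] [ 0.15116657 -0.48380003 -1.55004526]
```

View pics/side4z.png

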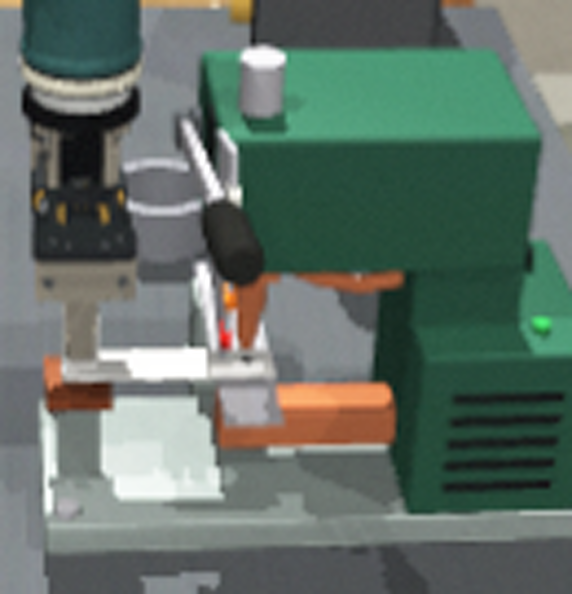

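View pics/top4z.png

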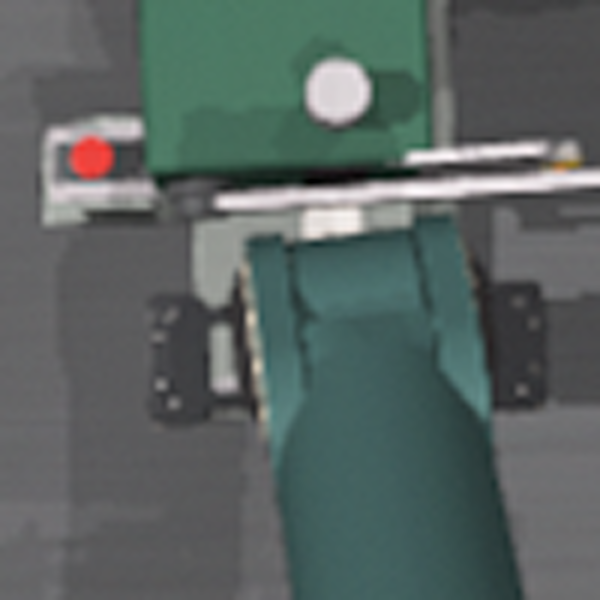

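In the side zoom the mark is at about (246,358), directly below the electrode tip at about (247,346), and the tang is over the strap. I'll lower it now.

```bash
python3 - <<'E'
from h import *
F=down(WY,-1)
s=env.sense(); f0=s['wrist_force'][2]
for dz in (.003,.001,0,-.001,-.002):
    env.movel(np.array((.467,-.0993,.114+dz)),F,rate=.04)
    s=env.sense(); print(round(s['t'],2),s['ee_pos'].round(4),s['wrist_force'].round(2))
    if s['wrist_force'][2]-f0>3: break
p,d=viewer.read_camera('side'); cv2.imwrite('pics/side5.png',p[:,:,::-1])
print([(np.round(q['at'],4).tolist(),round(q['score'],2)) for q in tip_of('side','bracket_mark')[:2]])
p=cv2.imread('pics/side5.png');cv2.imwrite('pics/side5z.png',cv2.resize(p[245:300,285:365],None,fx=8,fy=8,interpolation=cv2.INTER_CUBIC))
E
```

```text
17.83 [ 0.4666 -0.0992  0.1166] [ 0.22  0.46 -3.34]
18.08 [ 0.4669 -0.0992  0.1149] [ 0.5  -0.47 -1.82]
18.33 [ 0.467  -0.0993  0.114 ] [ 0.52 -0.77 -2.73]
18.58 [ 0.4671 -0.0993  0.1139] [-3.31  0.15  7.75]
[]
```

View pics/side5z.png

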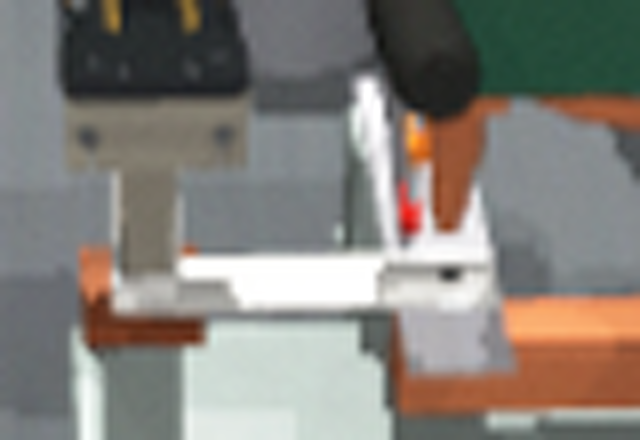

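```bash
python3 - <<'E'
from h import *
g=lambda x,y:[(x+.5)/8-.5+285,(y+.5)/8-.5+245]
print(onplane('side',[g(450,273)],.097),onplane('side',[g(448,226)],.117),onplane('side',[g(430,228),g(463,228)],.117))
s=env.sense();print(s['ee_pos'])
# project electrode tip 20 mm lower expected pixel
i=viewer.camera_info('side')
def proj(P):
    c=(np.array(P)-i['eye'])@i['rotation']; c=c*[1,-1,-1]
    q=cv2.projectPoints(c[None],np.zeros(3),np.zeros(3),i['intrinsics'],np.array(i['dist_coeffs']))[0][0,0]; return (q-[285,245]+.5)*8-.5
for P in((.5820,-.0978,.117),(.582,-.0978,.097),(.582,-.0978,.093)):print(proj(P))
E
```

```text
[[ 0.58050203 -0.0957702   0.097     ]] [[ 0.57897963 -0.09374898  0.117     ]] [[ 0.57205771 -0.09494179  0.117     ]
 [ 0.58449955 -0.09524203  0.117     ]]
[ 0.46706534 -0.09928334  0.11390084]
[457.08768109 231.86179852]
[454.48107807 275.97221292]
[453.96359722 284.7144459 ]
```

Mark and tip agree within about 2 mm. I'll release and back straight up.

```bash
python3 - <<'E'
from h import *
F=down(WY,-1)
env.movel(np.array((.467,-.0993,.1141)),F,rate=.04)
effector.release(); env.pause(.1)
s=env.sense(); print(s['t'],s['ee_pos'],s['wrist_force'],s['gripper_width'])
env.movel(s['ee_pos']+[0,0,.08],F,rate=.12)
env.movel(np.array((.36,-.12,.25)),F,rate=.25)
s=env.sense(); print(s['t'],s['ee_pos'],s['wrist_force'])
for c in('top','side'):
    p,d=viewer.read_camera(c); cv2.imwrite(f'pics/{c}6.png',p[:,:,::-1]); np.save(f'pics/{c}6d.npy',d)
    for n in('bracket_mark','bracket_grip','weld_point','lever_grip'): print(c,n,[(np.round(q['at'],4).tolist(),round(q['score'],2)) for q in tip_of(c,n)[:1]])
p=cv2.imread('pics/top6.png');cv2.imwrite('pics/top6z.png',cv2.resize(p[200:300,290:390],None,fx=6,fy=6,interpolation=cv2.INTER_CUBIC))
p=cv2.imread('pics/side6.png');cv2.imwrite('pics/side6z.png',cv2.resize(p[235:300,285:365],None,fx=8,fy=8,interpolation=cv2.INTER_CUBIC))
E
```

```text
20.1 [ 0.46700261 -0.09932604  0.11409302] [0.30701448 0.75715583 0.19353677] 0.09182323202070072
21.5583 [ 0.36051842 -0.11994519  0.24975226] [ 0.35150157 -0.23177726  0.41241537]
top bracket_mark [([0.5811, -0.0964, 0.0974], 0.53)]
top bracket_grip [([0.4682, -0.0985, 0.1269], 0.56)]
top weld_point [([0.5798, -0.0961, 0.0909], 0.68)]
top lever_grip [([0.544, -0.2927, 0.3181], 0.85)]
side bracket_mark [([0.5819, -0.0954, 0.0967], 0.98)]
side bracket_grip [([0.4634, -0.0989, 0.1257], 0.68)]
side weld_point [([0.5821, -0.0987, 0.0925], 0.89)]
side lever_grip [([0.5423, -0.2907, 0.3156], 0.87)]
```

View pics/side6z.png

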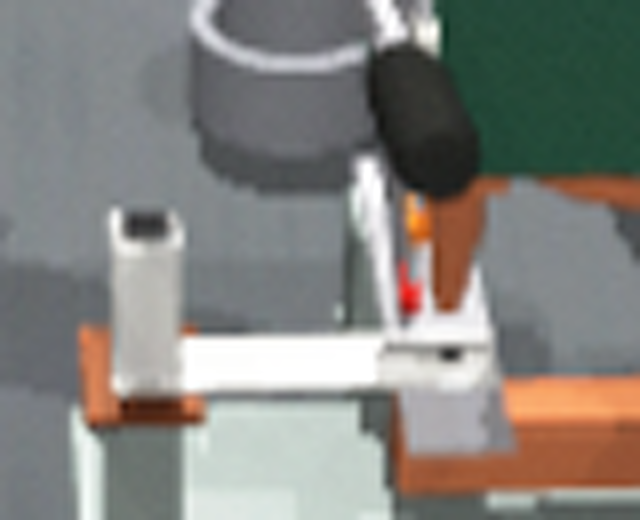

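View pics/top6z.png

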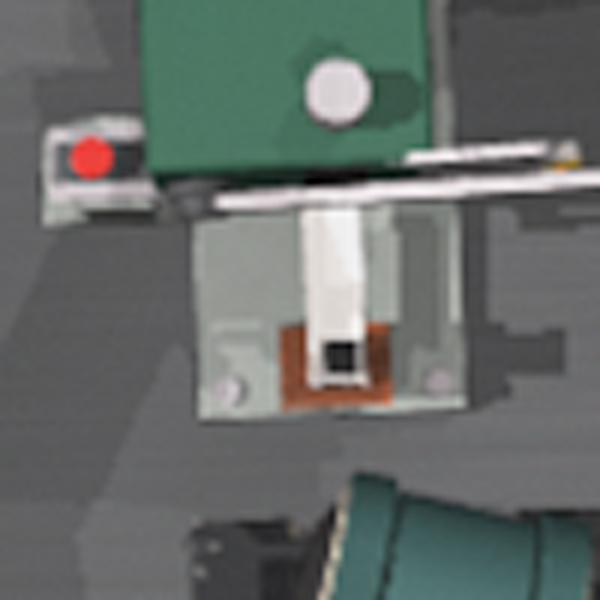

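The bracket is released and flat: side mark at zoom (450,353) directly beneath the tip at (450,308), tube standing on the brown rest. Network mark vs. weld point: within about 3 mm. The lever is still up (grip z 0.317). Next is the lever.

```bash
cat >> h.py <<'E'
PIV=np.array([*wxy(-.041,.065),.25])
EX=np.array([np.cos(WY),np.sin(WY),0]);EY=np.array([-np.sin(WY),np.cos(WY),0]);EZ=np.array([0,0,1.])
def lev(q,r=.27,tilt=None,off=.019):
    a=.25-q; g=PIV+r*(-np.cos(a)*EY+np.sin(a)*EZ)
    b=a if tilt is None else tilt
    y=-(np.sin(b)*EY+np.cos(b)*EZ); z=EX; return g+off*y,np.stack([np.cross(y,z),y,z],1)
E
python3 - <<'E'
from h import *
for q in(0,.2,.4,.6): 
    P,F=lev(q); j=solver.inverse_kinematics(P,F); print(q,P.round(4),None if j is None else np.round(j,2))
P,F=lev(0); up=P-.13*F[:,1]; print(up)
env.movel(np.array((.37,-.2,.42)),rate=.3)
env.reach(up,F)
s=env.sense(); print(s['t'],s['ee_pos'],up,s['joint_positions'].round(2))
env.movel(P-.07*F[:,1],F,rate=.15)
for c in('top','side'):
    p,d=viewer.read_camera(c); cv2.imwrite(f'pics/{c}7.png',p[:,:,::-1])
p=cv2.imread('pics/top7.png');cv2.imwrite('pics/top7z.png',cv2.resize(p[180:290,320:470],None,fx=5,fy=5,interpolation=cv2.INTER_CUBIC))
p=cv2.imread('pics/side7.png');cv2.imwrite('pics/side7z.png',cv2.resize(p[125:310,265:425],None,fx=3.2,fy=3.2,interpolation=cv2.INTER_CUBIC))
E
```

```text
0 [ 0.5436 -0.2996  0.2984] [ 0.8   0.36 -0.61  1.65  0.49  1.17  0.05]
0.2 [ 0.5437 -0.3039  0.2445] [ 0.85  0.45 -0.57  1.63  0.31  1.12  0.21]
0.4 [ 0.5436 -0.2974  0.1909] [ 0.89  0.55 -0.53  1.61  0.15  1.11  0.36]
0.6 [ 0.5434 -0.2804  0.1396] [ 0.93  0.67 -0.53  1.59  0.01  1.12  0.49]
[ 0.54320228 -0.26746321  0.42434835]
23.9583 [ 0.54265487 -0.26706541  0.42368956] [ 0.54320228 -0.26746321  0.42434835] [ 0.74  0.26 -0.58  1.49  0.39  1.4   0.12]
```

View pics/side7z.png

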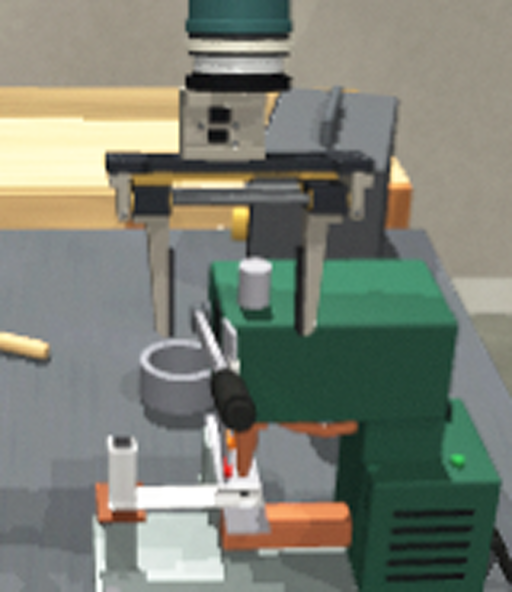

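View pics/top7z.png

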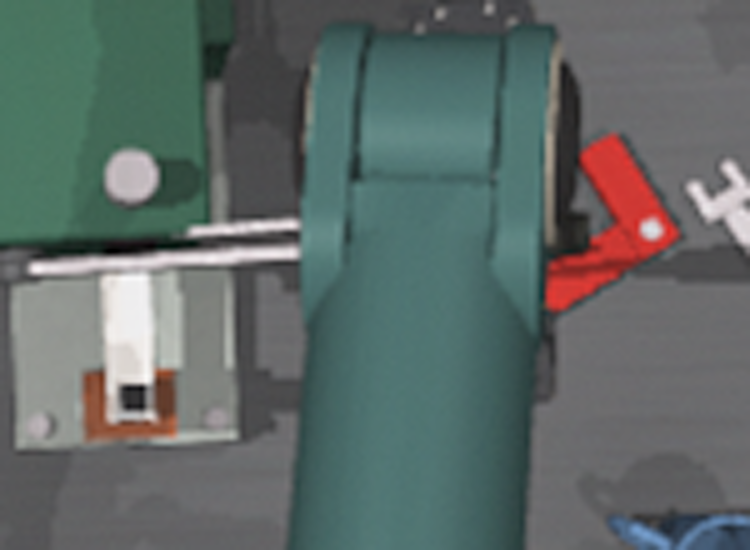

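The side zoom shows the open fingers at (162,330) and (308,330), straddling the black grip at (237,400) symmetrically. I'll descend, grasp and bring the lever down.

```bash
python3 - <<'E'
from h import *
P,F=lev(0)
env.movel(P,F,rate=.1)
s=env.sense(); print(s['t'],s['ee_pos'],P,s['wrist_force'])
effector.grasp(50); env.pause(.1)
s=env.sense(); print(s['t'],s['ee_pos'],s['gripper_width'],s['wrist_force'])
for q in(.1,.2,.3,.4,.5,.56,.61):
    P,F=lev(q); env.movel(P,F,rate=.06)
    s=env.sense(); print(q,round(s['t'],2),(s['ee_pos']-P).round(4),s['wrist_force'].round(1),round(s['gripper_width'],4))
for c in('top','side'):
    p,d=viewer.read_camera(c); cv2.imwrite(f'pics/{c}8.png',p[:,:,::-1])
    for n in('bracket_mark','electrode','lever_grip','bracket_grip'): print(c,n,[(np.round(q['at'],4).tolist(),round(q['score'],2)) for q in tip_of(c,n)[:1]])
p=cv2.imread('pics/side8.png');cv2.imwrite('pics/side8z.png',cv2.resize(p[175:310,265:425],None,fx=4.4,fy=4.4,interpolation=cv2.INTER_CUBIC))
E
```

```text
25.4583 [ 0.54407586 -0.29951166  0.29900344] [ 0.54362038 -0.299623    0.29838973] [ 0.03727506 -0.07679179  0.24361845]
26.575 [ 0.54356645 -0.29962645  0.29835214] 0.02592162290465813 [-0.027827   -0.58704875  0.58471423]
0.1 27.18 [-0.      0.0001  0.0009] [-3.6  1.9  6.7] 0.0256
0.2 27.77 [-0.      0.0001  0.0004] [-3.6  2.4  6.7] 0.0254
0.3 28.38 [0.     0.0001 0.0006] [-3.1  2.4  8.4] 0.0256
0.4 28.98 [ 0.     -0.0001  0.0009] [-4.   1.5 10.1] 0.026
0.5 29.57 [ 0.     -0.0003  0.0015] [-4.9 -0.4 13.4] 0.0254
0.56 29.99 [-0.     -0.0002  0.0007] [-3.3 -0.2 10.6] 0.0255
0.61 30.37 [-0.     -0.0005  0.0015] [-5.6 -1.6 14.5] 0.0257
top bracket_mark [([0.5803, -0.0972, 0.0975], 0.8)]
top electrode []
top lever_grip [([0.5436, -0.2841, 0.1545], 0.92)]
top bracket_grip [([0.4706, -0.0979, 0.1259], 0.53)]
side bracket_mark []
side electrode []
side lever_grip [([0.5434, -0.2835, 0.1567], 0.79)]
side bracket_grip [([0.4664, -0.1003, 0.1286], 0.48)]
```

View pics/side8z.png

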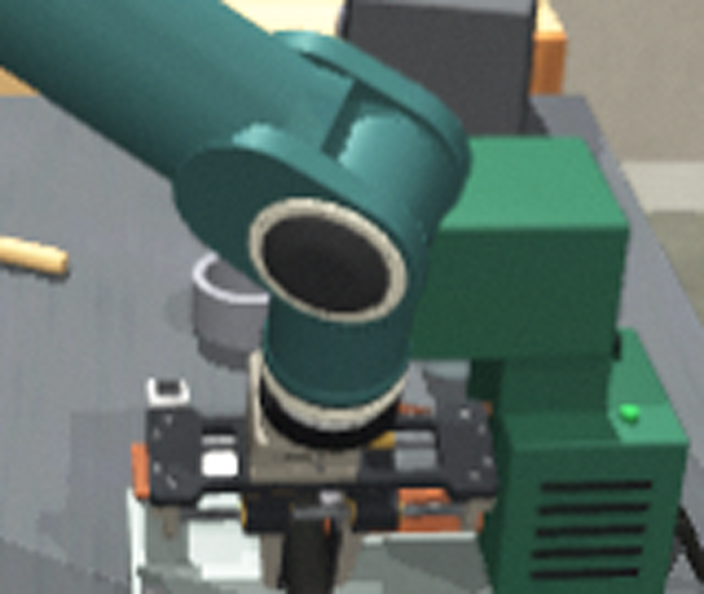

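View pics/top8.png

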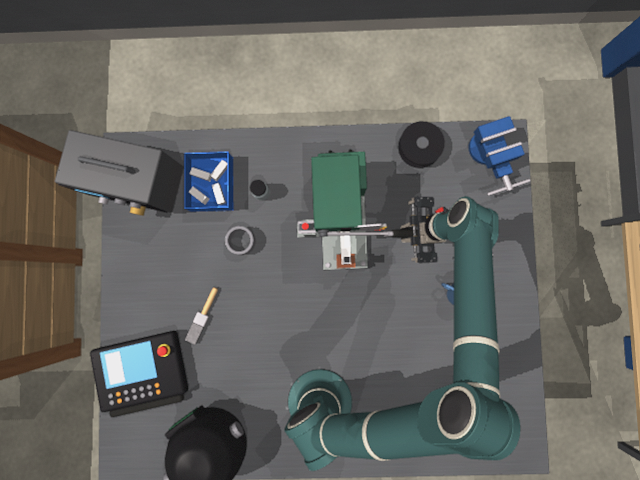

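The lever grip is seen at z of about 0.156, where 0.157 is the third click. The push is about 14.5 N. In the top picture the tube is still on the rest at (347,257) and the tape roll (239,240) and brush (203,315) are unmoved. I'll settle and re-check before handing in.

```bash
python3 - <<'E'
from h import *
env.pause(1.0)
s=env.sense(); P,F=lev(.61); print(s['t'],(s['ee_pos']-P).round(4),s['wrist_force'].round(1),np.abs(s['joint_velocities']).max(),s['gripper_width'])
for c in('top','side'):
    viewer.read_camera(c)
    for n in('lever_grip','bracket_mark'): print(c,n,[(np.round(q['at'],4).tolist(),round(q['score'],2)) for q in tip_of(c,n)[:1]])
if s['wrist_force'][2]>8: workorder.finish_job(); print('done')
E
```

```text
31.8667 [ 0.     -0.0007  0.0019] [-5.2 -1.6 13.5] 0.0020751654379398583 0.025920308350696374
top lever_grip [([0.5409, -0.2842, 0.157], 0.83)]
top bracket_mark [([0.5787, -0.0984, 0.0984], 0.6)]
side lever_grip [([0.5414, -0.2858, 0.1561], 0.56)]
side bracket_mark [([0.2948, 0.3918, 0.0005], 0.7)]
the job is handed in; nothing more can be done
done
```

The bracket is in the welder and released, and the job was handed in at about 32 s with the gripper holding the lever down on its third click. `finish_job` reports no verdict.

**Bracket:** I gripped it by the tube, slid it in from the front and set it on the rest and strap. After release, the pictures showed it lying flat. The punch mark and weld point matched to within about 3 mm, and the lever was still up.

**Lever:** I gripped the rubber grip and followed its arc to about 0.60 rad. At the last check:
- The lever grip was at z of about 0.156 to 0.157 m, where 0.157 is the third click.
- The arm was at rest and carrying about 13.5 N.
- The top camera put the mark about 3 mm from the electrode axis.

**Checks that failed or disagreed:**
- The side camera's last mark reading, (0.295, 0.392, 0.0005), is plainly a false detection; the arm hid the mark from that side.
- Neither camera could see the electrode with the lever down, so its pressure on the tang is inferred from the lever angle and the push force.
- I compared the tape roll and brush with the first picture by eye, and they had not moved. I did not check the mug, wrench, jar and magnet one by one.

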